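Feel a valve plate's sealing bead for burrs, then send it to the light box

TASK

Feel the sprung valve plate for burrs: starting at the end beside the red dot, run the fingertips along the raised brass sealing bead, round both bends to its other end, touching it so lightly that the plate never sinks to the bottom of its springs. Then push the carrier plate along its slide with the fingertips until it is fully home at the light box, and move clear. Nothing is to be picked up: leave the cracked glass flat, the micrometer and the red spring seat where they lie.

Things in the scene. Friction and masses are not known exactly. Their poses are not given: they have to be found in the camera images.
- slide: Fixed aluminium ball-bearing slide base, 150 x 550 mm, with two steel rails (tops 24 mm above the bench), and the white light box (180 x 160 mm, 107 mm high) at its +y end. Origin on the bench surface on the slide's centre line. Its +y axis is the direction in which the carrier travels, toward the light box; z is up.
- carrier (a joint): Travel in m of the flat steel carrier plate (140 mm across the slide x 250 mm along it, top 40 mm above the bench) along the slide's +y. 0 = farthest from the light box, 0.20 = fully home on its stop beside the rubber buffers. Starts between 0 and 0.08. It stays where it is left; about 5 N of friction must be overcome to move it.
- push_face (a point): Centre line of the rear face of the blue push block (80 mm wide across the slide, 14 mm thick, standing from the carrier's top at 40 mm to 89 mm above the bench) at the carrier's rear end; the point is 74 mm above the bench. The face looks along the slide's -y, flush with the carrier's rear end; behind it are only the rails (tops at 24 mm) and free space. Push here toward +y.
- valve_plate (a joint): How far in m the dark steel sprung valve plate (110 mm across the slide x 170 mm along it, 8 mm thick, top 64 mm above the bench) is pressed down: 0 = at rest, 0.012 = bottomed. About 1 N starts it sinking and each further mm takes 0.5 N; it springs back when released. Do not bottom it.
- bead: Brass-coloured round-topped sealing bead, 10 mm wide, 4 mm above the valve plate; crest 68 mm above the bench at rest. From above a lazy Z: 28 mm leg along the slide's +y from the red dot end, 56 mm leg slanting 45 degrees toward +x and +y, 56 mm leg along +y. Origin at the centre of the plate's underside, 56 mm above the bench; axes parallel to the slide's.
- bead0 (a point): Point on the crest of the bead at the start of the bead; the red dot, 12 mm across, is painted on the plate 12 mm further toward the slide's -y. Points bead0 to bead5 follow each other 28 mm apart along the bead.
- bead1 (a point): Point on the crest of the bead at the first bend. Points bead0 to bead5 follow each other 28 mm apart along the bead.
- bead2 (a point): Point on the crest of the bead at the middle of the slanting leg. Points bead0 to bead5 follow each other 28 mm apart along the bead.
- bead3 (a point): Point on the crest of the bead at the second bend. Points bead0 to bead5 follow each other 28 mm apart along the bead.
- bead4 (a point): Point on the crest of the bead at the middle of the last leg. Points bead0 to bead5 follow each other 28 mm apart along the bead.
- bead5 (a point): Point on the crest of the bead at the far end of the bead. Points bead0 to bead5 follow each other 28 mm apart along the bead.
- optical_flat: Loose cracked glass optical flat, a disc 80 mm across and 14 mm high, lying on the bench. Origin at the centre of its underside. Leave it alone.
- micrometer: Loose chrome micrometer lying on its side on the bench, about 140 mm long along its x (from -36 to +102 mm), up to 16 mm high. Origin under the middle of its C-frame. Leave it alone.
- spring_seat: Loose red nylon spring seat on the bench, 36 mm across, 20 mm high. Origin at the centre of its underside. Leave it alone.

How it is judged:
By the outcome, as a careful person would: the job done as asked, in the order asked, and still so for the second after the job is handed in, with the robot touching nothing.
It also fails if it takes over 51 s, if anything falls off the work surface, if the arm or the gripper's body presses on something with over 40 N, if the wrist force passes 120 N, or if a joint passes its speed limit or range.

ROBOT

A 6-joint arm with a two-finger parallel gripper is mounted at the origin on the work surface. World frame = base frame: x ahead of the robot, y to its left, z up, the work surface at z = 0. Lengths are in m, angles in degrees, forces in N, time in s.
With the tool pointing down it reaches from about 0.35 to 0.875 m from the base axis. Payload 4.2 kg.
Tool frame: the origin (TCP) lies at the very end of the fingers, on their centre line; the grasp point (between the pads) lies 19 mm behind it (r.grip_point_offset is the distance from the TCP to the grasp point, in m); z points along the fingers, y is the line along which they close (so a half turn about z gives the same grasp; the last joint's range is limited). The gripper opens to 87 mm and grips with 3 to 60 N. Pads are 19 mm wide; open, the fingers measure 117 mm over their backs; the gripper's body (75 mm by 190 mm) begins 51 mm behind the grasp point.
Start: joints at [85.119, 22.042, 0.453, 0, -68.411, -14.817], TCP at [0.211, 0.588, 0.184] pointing down, gripper open.
Joint ranges: [-179.83, 179.83], [-69.29, 118.12], [-61.27, 80.66], [-181.25, 117.63], [-171.15, -9.14], [-177.46, 177.46]. Speed limits (degrees/s): [159.86, 159.86, 180, 180, 180, 180].

INTERFACE

Orientations are given as a 3x3 rotation matrix whose columns are the frame's x, y, z axes.
In Python, from station import r, cams gives the robot as it stands. The module is installed in compiled form; this text tells all that it offers.
- The arm moves only by the shell command python3 -m handwheel 'ROWS'. ROWS is JSON, a list that holds one entry, the list of rows, each a list of 7 numbers: the turn, a rotation vector about the tool's x, y, z in units of 6 degrees (1.0 is 6 degrees), then the shift along the tool's x, y, z in m, then the finger opening in m, from 0 to 0.087. In form: [[[ax, ay, az, x, y, z, jaw], ...]]. A call has 1 to 12 rows; each row shifts and turns the commanded pose from where the row before left it, along the tool's axes as they then stand; what a row does not reach is not made up. A row lasts 1/10 s, in which the tool goes at most 50 mm and 8.59 degrees, less where a joint would pass 70% of its speed; a pose out of reach is approached as far as the arm can. A call with a gripper value outside its range is refused whole. The fingers move at their own pace and stop on an object; the grip force is fixed at half the most. Time passes only in rows, so rows that do not move let the fingers close. It gives the time, the measured TCP pose, the force, the opening and the grip force at its end, in the units of the state.
- r.sense(): the state, without advancing time (a new reading comes with each control period).
- cams.capture(name): name is "side" or "top" or "wrist"; returns the picture (480x640x3 uint8, red, green, blue); there is no depth.
- cams.get_calibration(name): a dict with "camera_matrix" (3x3 intrinsics, pixels), "rvec" (rotation vector, rad) and "tvec" (3), from world to camera coordinates, as OpenCV has them; the wrist camera has in their place "T_tool_cam" (4x4, takes a point from camera to tool coordinates, whose origin is the TCP and whose axes are the flange's). Camera axes: x right, y down, z forward; pixel columns grow to the right and rows downward; lengths in m; the calibration is good to about 2 mm. The wrist camera is an equidistant fisheye: a pixel r from the principal point sees the ray r / f radians off the axis. A picture is of the moment at which its call begins: read the wrist's pose just before it. get_calibration takes no time and is no camera call.
- r.finish_job(): hands the job in; it is judged then, once.
The state is a dict: "time_s": time; "joints": joint angles; "joint_velocities": joint speeds; "effort": joint torques, N m; "tcp_pos": TCP position; "ee_rot": TCP orientation; "wrist_force": force on the tool from outside, world axes, zero at the start; "moment": the same for the moment, N m; "gripper_width": opening from 0.0 (shut) to 1.0 (fully open); "gripper_force": force on a finger pad.
Only numpy, scipy, OpenCV 4.12 (cv2) and the standard library are available. Lean on these libraries where they do the work, as an engineer would, in place of code of your own. Each camera call takes 0.05 s, during which the arm holds its last target. There are 200 camera calls.

## Working session

There is one attempt and no reset: what is moved stays moved. The work goes in short steps, Python scripts to look and compute and a shell command to move; the robot and the scene stay as the last step left them, time stands still between calls to the robot, and variables do not carry over. Pictures are saved under pics/ and viewed, at most 14 in all, crops included, and the job is handed in when it is done.

```bash
mkdir -p pics
python3 - <<'E'
from station import r,cams
import cv2,numpy as np
s=r.sense();print(s['time_s'],s['tcp_pos'],np.round(s['ee_rot'],3).tolist(),s['gripper_width'])
for n in ['top','side']:
    im=cams.capture(n);cv2.imwrite(f'pics/{n}0.png',im[:,:,::-1]);c=cams.get_calibration(n);print(n,c)
print(cams.get_calibration('wrist'))
E
```

```text
0.0 [0.21042116 0.58780278 0.18277521] [[0.941, -0.337, -0.001], [-0.337, -0.941, -0.002], [0.0, 0.002, -1.0]] 0.9976004026776647
top {'camera_matrix': array([[481.33421747,   0.        , 313.68511257],
       [  0.        , 481.33421747, 237.7058861 ],
       [  0.        ,   0.        ,   1.        ]]), 'rvec': array([ 1.95331689, -2.26532175,  0.24980019]), 'tvec': array([0.06947128, 0.55473777, 0.62397027])}
side {'camera_matrix': array([[492.10445355,   0.        , 322.15055787],
       [  0.        , 492.10445355, 251.5313286 ],
       [  0.        ,   0.        ,   1.        ]]), 'rvec': array([ 0.07480131, -2.74288773,  1.44595253]), 'tvec': array([0.57824072, 0.0576132 , 0.75047224])}
{'camera_matrix': array([[371.64829954,   0.        , 324.78011292],
       [  0.        , 371.64829954, 236.94070632],
       [  0.        ,   0.        ,   1.        ]]), 'T_tool_cam': array([[-7.64903422e-04, -9.66442576e-01, -2.56881611e-01,
         7.01265513e-02],
       [ 9.99999700e-01, -7.70716234e-04, -7.80523356e-05,
        -8.14577085e-04],
       [-1.22549727e-04, -2.56881593e-01,  9.66442876e-01,
        -2.01809377e-01],
       [ 0.00000000e+00,  0.00000000e+00,  0.00000000e+00,
         1.00000000e+00]])}
```

View pics/top0.png

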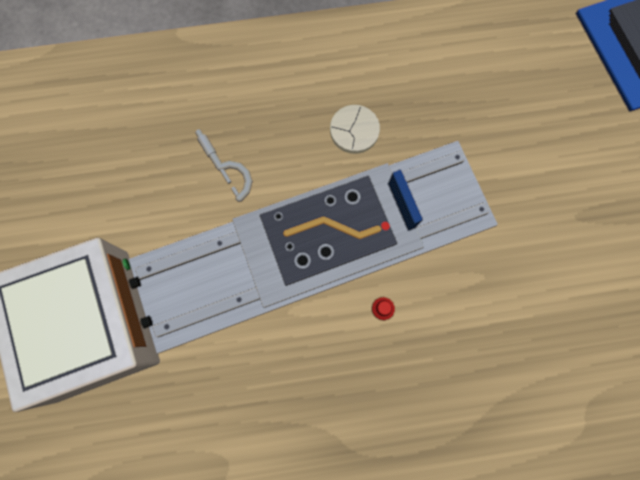

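View pics/side0.png

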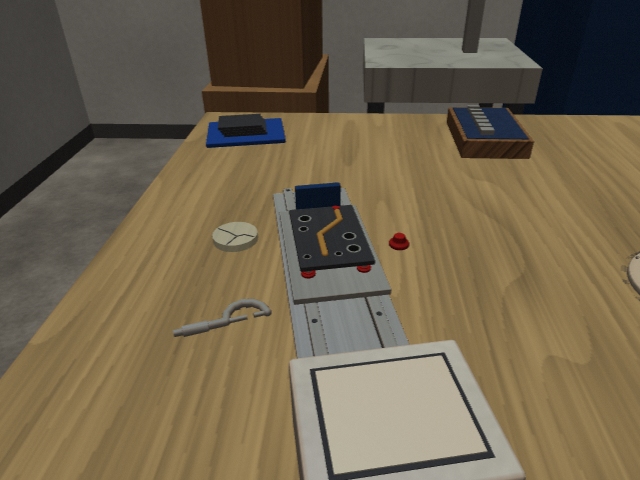

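The top view shows the bead from about (379,229) at the red dot, with bends near (361,235) and (323,220), ending at (286,233). The blue block is at (406,200) and the light box is at lower left. The side view agrees.

```bash
cat > h.py <<'E'
import cv2,numpy as np
from station import r,cams
def cast(uv,n,z):
    c=cams.get_calibration(n);R=cv2.Rodrigues(c['rvec'])[0];o=-R.T@c['tvec']
    p=np.c_[np.asarray(uv,float).reshape(-1,2),np.ones(len(np.asarray(uv).reshape(-1,2)))]
    d=(R.T@np.linalg.inv(c['camera_matrix'])@p.T).T
    return (o+d*((z-o[2])/d[:,2])[:,None])[:,:2]
def big(m):
    n,l,s,c=cv2.connectedComponentsWithStats(m.astype(np.uint8));i=1+np.argmax(s[1:,4]);y,x=np.where(l==i);return np.c_[x,y]
def measure(n,f):
    im=cv2.imread(f);H=cv2.cvtColor(im,cv2.COLOR_BGR2HSV).astype(int);h,s,v=H[...,0],H[...,1],H[...,2]
    yy,xx=np.mgrid[:480,:640];roi=(xx>220)&(xx<450)&(yy>140)&(yy<310)
    dark=big(roi&(v<90)&(s<110)); hull=cv2.convexHull(dark.astype(np.int32)).astype(np.int32)
    pm=np.zeros((480,640),np.uint8);cv2.fillConvexPoly(pm,hull,1)
    bead=big((pm>0)&(h>8)&(h<25)&(s>130)&(v>90)); B=cast(bead,n,.067)
    P=cast(hull[:,0],n,.064).astype(np.float32)*1000
    rect=cv2.minAreaRect(P);bx=cv2.boxPoints(rect);e=[bx[1]-bx[0],bx[2]-bx[1]];ey=max(e,key=np.linalg.norm);ey=ey/np.linalg.norm(ey)
    red=big((pm>0)&((h<6)|(h>174))&(s>150));D=cast(red,n,.064).mean(0)
    if ey@(B.mean(0)-D)<0: ey=-ey
    ex=np.array([ey[1],-ey[0]])
    blue=big(roi&(h>100)&(h<125)&(s>140)&(v>30)); 
    L=np.c_[B@ex,B@ey]*1000; y0=L[:,1].min();y1=L[:,1].max()
    a=L[L[:,1]<y0+22,0];b=L[L[:,1]>y1-45,0]
    print(n,'plate',np.array(rect[0]).round(1),rect[1],'ey',ey,'ang',np.degrees(np.arctan2(ey[1],ey[0])),'dot',D*1000)
    print('bead len',y1-y0,'leg x',a.mean(),b.mean())
    # bead in local mm -> world bead0..5 (shape known: total 123.6 along y, 39.6 across), centred
    cx=(a.mean()+b.mean())/2;cy=(y0+y1)/2
    loc=np.array([[0,0],[0,28],[19.8,47.8],[39.6,67.6],[39.6,95.6],[39.6,123.6]])-[19.8,61.8]+[cx,cy]
    W=loc[:,:1]*ex+loc[:,1:]*ey;print(W.round(1).tolist())
    C=cast(blue,n,.089)*1000;print('blue y range',(C@ey).min(),'x',(C@ex).min(),(C@ex).max(),'plate y',rect[0]@ey,'x',rect[0]@ex)
if __name__=='__main__':
    measure('top','pics/top0.png');measure('side','pics/side0.png')
E
python3 h.py
```

```text
top plate [567.7 -34.2] (107.40399169921875, 166.38021850585938) ey [-0.21134028  0.9774126 ] ang 102.200905 dot [ 560.85104324 -115.77631703]
bead len 130.06010080362927 leg x 523.0441380255866 562.4128367891535
[[557.6, -104.3], [551.6, -76.9], [566.8, -53.4], [582.0, -29.8], [576.1, -2.5], [570.1, 24.9]]
blue y range -276.7637135011671 x 503.96599697114937 585.7361109688468 plate y -153.44535807770626 x 547.6752494808807
side plate [579.2 -72. ] (110.3035659790039, 265.80206298828125) ey [-0.2105094   0.97759193] ang 102.1522 dot [ 562.96743107 -120.85919361]
bead len 132.1312139006593 leg x 526.0947584770912 565.5972448754354
[[560.5, -104.1], [554.6, -76.8], [569.8, -53.2], [585.0, -29.7], [579.1, -2.4], [573.2, 25.0]]
blue y range -278.89936910670156 x 513.2603673273887 594.493342474134 plate y -192.28072104146304 x 551.115692613479
```

```bash
python3 -m handwheel '[[[0,0,1.383,0,0,0,0],[0,0,1.383,0,0,0,0],[0,0,1.383,0,0,0,0],[0,0,1.383,0,0,0,0],[0,0,1.383,0,0,0,0],[0,0,1.383,0,0,0,0],[0,0,1.383,0,0,0,0],[0,0,0,0.044,-0.0115,0,0],[0,0,0,0.044,-0.0115,0,0],[0,0,0,0.044,-0.0115,0,0],[0,0,0,0.044,-0.0115,0,0],[0,0,0,0.044,-0.0115,0,0]]]'
python3 -m handwheel '[[[0,0,0,0.044,-0.0115,0,0],[0,0,0,0.044,-0.0115,0,0],[0,0,0,0.044,-0.0115,0,0],[0,0,0,0.044,-0.0115,0,0],[0,0,0,0.044,-0.0115,0,0],[0,0,0,0.044,-0.0115,0,0],[0,0,0,0.044,-0.0115,0,0],[0,0,0,0.044,-0.0115,0,0],[0,0,0,0.044,-0.0115,0,0],[0,0,0,0.044,-0.0115,0,0],[0,0,0,0.044,-0.0115,0,0],[0,0,0,0.044,-0.0115,0,0]]]'
cat >> h.py <<'E'
def rel(*pts):
    s=r.sense();R=np.array(s['ee_rot']);p=np.array(s['tcp_pos'])
    print(s['time_s'],p.round(4),'F',np.round(s['wrist_force'],2),'R',R.round(3).tolist())
    for q in pts: print('tool-frame delta',(R.T@(np.array(q)-p)).round(4))
def wcast(uv,z):
    s=r.sense();R=np.array(s['ee_rot']);p=np.array(s['tcp_pos']);c=cams.get_calibration('wrist');K=c['camera_matrix'];T=c['T_tool_cam']
    out=[]
    for u,v in np.asarray(uv,float).reshape(-1,2):
        x,y=(u-K[0,2])/K[0,0],(v-K[1,2])/K[1,1];t=np.hypot(x,y);k=np.sin(t)/t if t else 1
        d=R@T[:3,:3]@np.array([x*k,y*k,np.cos(t)]);o=R@T[:3,3]+p;out.append((o+d*(z-o[2])/d[2])[:2])
    return np.array(out)
E
python3 - <<'E'
from h import *
rel([.559,-.104,.1],[.5915,-.155,.1])
cv2.imwrite('pics/w1.png',cams.capture('wrist')[:,:,::-1])
E
```

```text
time_s: 1.3
tcp_pos: [0.3137, 0.3836, 0.1835]
ee_rot: [[0.212, -0.977, -0.0], [-0.977, -0.212, -0.001], [0.001, 0.0, -1.0]]
wrist_force: [0.7, 0.2, 0.2]
gripper_width: 0.028
gripper_force: 0.0
time_s: 2.5
tcp_pos: [0.5603, -0.1031, 0.1834]
ee_rot: [[0.211, -0.977, -0.001], [-0.977, -0.211, 0.0], [-0.0, 0.001, -1.0]]
wrist_force: [-0.0, 0.9, 0.9]
gripper_width: 0.005
gripper_force: 0.0
2.5 [ 0.5603 -0.1031  0.1834] F [-0.02  0.9   0.89] R [[0.211, -0.977, -0.001], [-0.977, -0.211, 0.0], [-0.0, 0.001, -1.0]]
tool-frame delta [0.0006 0.0014 0.0834]
tool-frame delta [ 0.0573 -0.0196  0.0834]
```

View pics/w1.png

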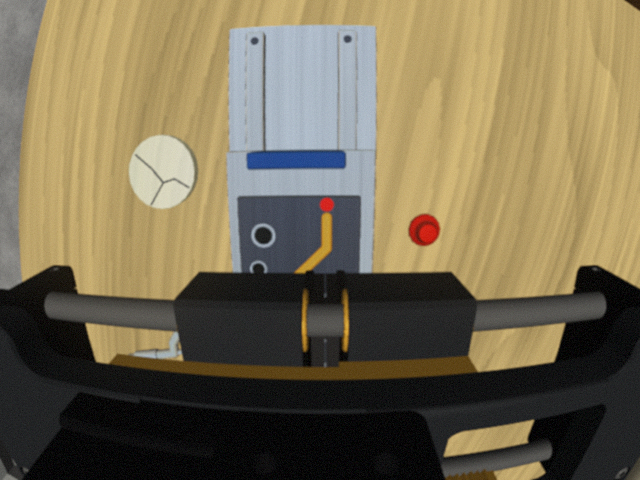

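The wrist view shows the red dot at (327,205), the bead start near (327,214), the first bend at about (326,249), and the top of the blue block spanning u 247–345 with its rear edge at v≈152.

Run:
```python
from h import *
print(wcast([(327,205)],.064),wcast([(326.5,213),(326,249)],.068),wcast([(247,152),(345,152)],.089))
```

```text
[[ 0.56419452 -0.12142367]] [[ 0.56332045 -0.11510746]
 [ 0.55698796 -0.08313829]] [[ 0.63696459 -0.15514107]
 [ 0.56018739 -0.17040145]]
```

Run:
```python
from h import *
rel([.559,-.104,.1],[.559,-.105,.075])
s=np.array(r.sense()['tcp_pos'])[:2]-[.5603,-.1031]
print(s, wcast([(327,205)],.064)-s, wcast([(326.5,213),(326,249)],.068)-s,wcast([(247,152),(345,152)],.089)-s)
```

```text
2.55 [ 0.5628 -0.108   0.1829] F [ 4.55 -2.44  1.68] R [[0.207, -0.978, 0.0], [-0.978, -0.207, -0.003], [0.002, 0.0, -1.0]]
tool-frame delta [-0.005   0.0029  0.0829]
tool-frame delta [-0.004   0.0031  0.1079]
[ 0.00252718 -0.00494386] [[ 0.56166734 -0.1164798 ]] [[ 0.56079327 -0.11016359]
 [ 0.55446078 -0.07819443]] [[ 0.63443741 -0.15019721]
 [ 0.55766022 -0.16545759]]
```

```bash
python3 -m handwheel '[[[0,0,0,-0.004,0.003,0.02,0],[0,0,0,0,0,0.03,0],[0,0,0,0,0,0.03,0],[0,0,0,0,0,0.02,0],[0,0,0,0,0,0,0],[0,0,0,0,0,0,0],[0,0,0,0,0,0,0],[0,0,0,0,0,0,0]]]'
python3 - <<'E'
from h import *
rel([.559,-.105,.0645])
E
```

```text
time_s: 3.35
tcp_pos: [0.5572, -0.0979, 0.0853]
ee_rot: [[0.212, -0.977, 0.003], [-0.977, -0.212, 0.0], [0.0, -0.003, -1.0]]
wrist_force: [-0.0, -0.3, -0.1]
gripper_width: 0.004
gripper_force: 0.0
3.35 [ 0.5572 -0.0979  0.0853] F [-0.03 -0.27 -0.13] R [[0.212, -0.977, 0.003], [-0.977, -0.212, 0.0], [0.0, -0.003, -1.0]]
tool-frame delta [ 0.0073 -0.0002  0.0208]
```

```bash
python3 -m handwheel '[[[0,0,0,0.008,0,0.01,0],[0,0,0,0,0,0.003,0],[0,0,0,0,0,0.002,0],[0,0,0,0,0,0.002,0],[0,0,0,0,0,0.002,0],[0,0,0,0,0,0.002,0],[0,0,0,0,0,0,0],[0,0,0,0,0,0,0],[0,0,0,0,0,0,0]]]'
python3 - <<'E'
from h import *
rel([.559,-.105,.0645])
cv2.imwrite('pics/s1.png',cams.capture('side')[140:320,220:460,::-1].repeat(3,0).repeat(3,1))
E
```

```text
time_s: 4.25
tcp_pos: [0.558, -0.1058, 0.063]
ee_rot: [[0.212, -0.977, 0.0], [-0.977, -0.212, -0.0], [0.0, -0.0, -1.0]]
wrist_force: [-0.4, -0.4, 0.6]
gripper_width: 0.002
gripper_force: 0.0
4.25 [ 0.558  -0.1058  0.063 ] F [-0.41 -0.43  0.63] R [[0.212, -0.977, 0.0], [-0.977, -0.212, -0.0], [0.0, -0.0, -1.0]]
tool-frame delta [-0.0006 -0.0011 -0.0015]
```

View pics/s1.png

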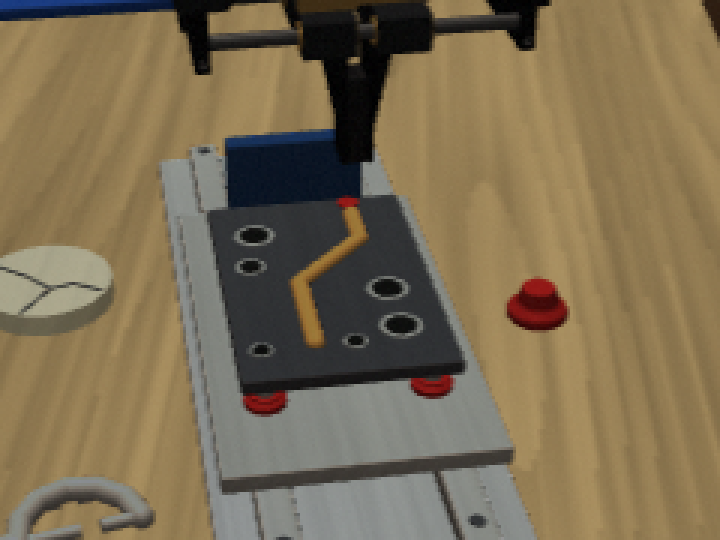

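Run:
```python
from h import *
rel()
p=np.array(r.sense()['tcp_pos']);
c=cams.get_calibration('side')
for q in (p,[.559,-.105,.068],[.559,-.105,.085],[.559,-.105,.1]): print(cv2.projectPoints(np.array(q,float),c['rvec'],c['tvec'],c['camera_matrix'],None)[0].ravel())
```

```text
4.3 [ 0.558  -0.1058  0.063 ] F [0.62 0.08 0.26] R [[0.212, -0.977, 0.0], [-0.977, -0.212, -0.0], [0.0, -0.0, -1.0]]
[338.07062884 211.73705758]
[337.48857105 209.38077224]
[337.53648456 200.48211019]
[337.57970109 192.45578662]
```

The side crop shows the fingertips ending at about pixel (338,193), above the bead start with a visible gap. The reported TCP projects to (338,212), and the force is about zero. I'll check this from other views.

Run:
```python
from h import *
a=cams.capture('top')[120:320,220:480,::-1].repeat(2,0).repeat(2,1)
b=cams.capture('side')[100:300,220:460,::-1].repeat(2,0).repeat(2,1)
cv2.imwrite('pics/ts.png',np.hstack([a[:400,:320*1],b[:400]])) 
p=np.array(r.sense()['tcp_pos']);c=cams.get_calibration('top')
for z in (.063,.1): print(cv2.projectPoints(np.array([p[0],p[1],z]),c['rvec'],c['tvec'],c['camera_matrix'],None)[0].ravel())
```

```text
[378.35574595 228.59362373]
[382.02432498 222.16269717]
```

View pics/ts.png

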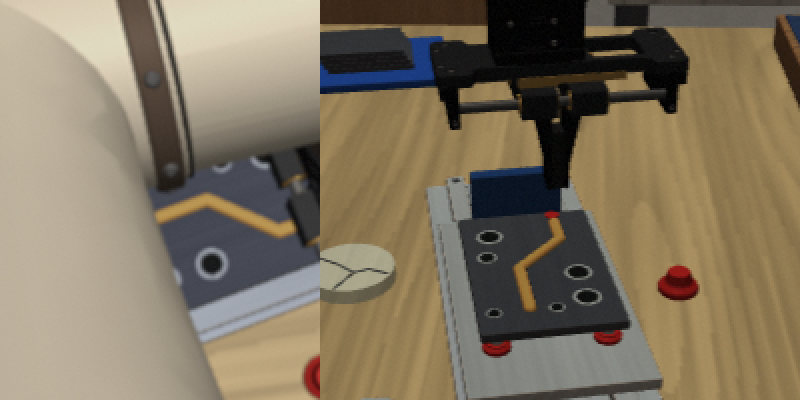

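Both views show the real tips well above the bead, about 30 mm higher than reported. I'll go down in small steps and watch the force.

```bash
python3 -m handwheel '[[[0,0,0,0,0,0.0025,0],[0,0,0,0,0,0.0025,0],[0,0,0,0,0,0,0],[0,0,0,0,0,0,0],[0,0,0,0,0,0,0]]]'
python3 - <<'E'
from h import *
rel()
b=cams.capture('side')[140:300,220:460,::-1].repeat(3,0).repeat(3,1)
w=cams.capture('wrist')[190:390,200:460,::-1].repeat(3,0).repeat(3,1)
cv2.imwrite('pics/s2.png',b);cv2.imwrite('pics/w2.png',w)
for i in range(4): cams.capture('side');rel()
E
```

```text
time_s: 4.9
tcp_pos: [0.5579, -0.1058, 0.0578]
ee_rot: [[0.212, -0.977, -0.0], [-0.977, -0.212, -0.0], [0.0, 0.0, -1.0]]
wrist_force: [-0.6, 0.3, 0.4]
gripper_width: 0.008
gripper_force: 0.0
4.9 [ 0.5579 -0.1058  0.0578] F [-0.58  0.27  0.41] R [[0.212, -0.977, -0.0], [-0.977, -0.212, -0.0], [0.0, 0.0, -1.0]]
5.05 [ 0.558  -0.1058  0.0579] F [ 0.84 -0.22  0.41] R [[0.212, -0.977, 0.0], [-0.977, -0.212, -0.0], [0.0, -0.0, -1.0]]
5.1 [ 0.5579 -0.1058  0.0579] F [ 0.44  0.32 -0.24] R [[0.212, -0.977, 0.0], [-0.977, -0.212, 0.0], [0.0, -0.0, -1.0]]
5.15 [ 0.558  -0.1058  0.0579] F [-0.44 -0.22  1.69] R [[0.212, -0.977, 0.0], [-0.977, -0.212, 0.0], [0.0, -0.0, -1.0]]
5.2 [ 0.5579 -0.1058  0.0579] F [-0.08  0.39 -0.01] R [[0.212, -0.977, 0.0], [-0.977, -0.212, 0.0], [-0.0, -0.0, -1.0]]
```

View pics/w2.png

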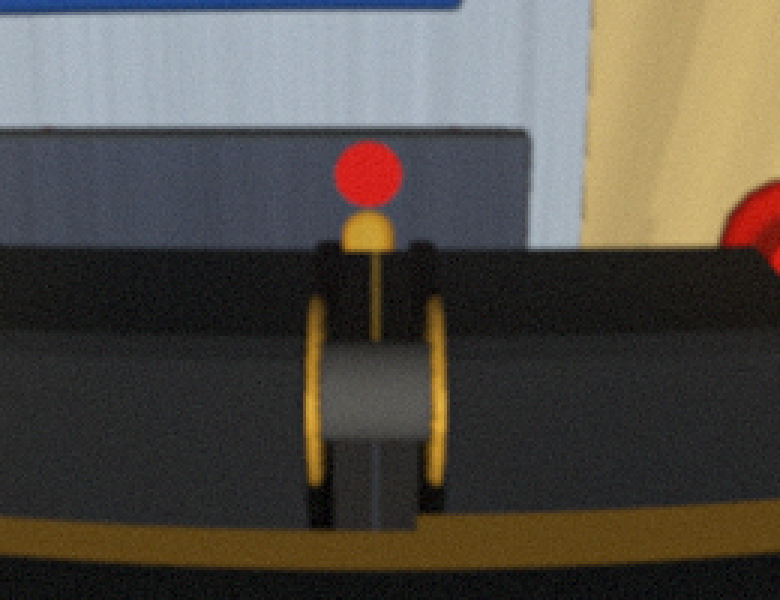

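The wrist crop shows the bead start at about (323,267), lined up laterally with the seam between the closed fingers at about (325,275).

Run:
```python
from h import *
c=cams.get_calibration('wrist');K=c['camera_matrix'];T=c['T_tool_cam']
for u,v in [(324,270),(324,273),(324,304)]:
    x,y=(u-K[0,2])/K[0,0],(v-K[1,2])/K[1,1];t=np.hypot(x,y);k=np.sin(t)/t
    d=T[:3,:3]@[x*k,y*k,np.cos(t)];o=T[:3,3]
    for X in (0.0095,0,.005): print(u,v,X,(o+d*(X-o[0])/d[0]).round(4))
for f,o in (('pics/s1.png',140),('pics/s2.png',140)):
    g=cv2.imread(f)[::3,::3].astype(int);print([(o+i,g[i,117].tolist()) for i in range(46,66)])
```

```text
324 270 0.0095 [ 0.0095 -0.0009 -0.037 ]
324 270 0 [ 0.     -0.0009 -0.0109]
324 270 0.005 [ 0.005  -0.0009 -0.0246]
324 273 0.0095 [ 0.0095 -0.0009 -0.041 ]
324 273 0 [ 0.     -0.0009 -0.0156]
324 273 0.005 [ 0.005  -0.0009 -0.029 ]
324 304 0.0095 [ 0.0095 -0.0008 -0.0746]
324 304 0 [ 0.     -0.0008 -0.0544]
324 304 0.005 [ 0.005  -0.0008 -0.065 ]
[(186, [6, 7, 7]), (187, [8, 9, 11]), (188, [8, 9, 8]), (189, [7, 11, 11]), (190, [7, 9, 9]), (191, [9, 10, 12]), (192, [6, 8, 10]), (193, [8, 9, 11]), (194, [21, 14, 10]), (195, [35, 21, 10]), (196, [35, 20, 10]), (197, [34, 21, 10]), (198, [34, 20, 8]), (199, [34, 19, 10]), (200, [34, 19, 8]), (201, [35, 20, 10]), (202, [34, 20, 10]), (203, [33, 18, 11]), (204, [36, 22, 14]), (205, [31, 20, 30])]
[(186, [9, 7, 9]), (187, [4, 4, 5]), (188, [8, 8, 8]), (189, [7, 9, 8]), (190, [9, 11, 10]), (191, [5, 7, 8]), (192, [8, 8, 10]), (193, [9, 9, 9]), (194, [6, 8, 6]), (195, [13, 11, 11]), (196, [8, 6, 8]), (197, [29, 18, 10]), (198, [35, 21, 10]), (199, [35, 20, 11]), (200, [35, 19, 10]), (201, [34, 21, 12]), (202, [32, 19, 8]), (203, [34, 20, 9]), (204, [34, 20, 11]), (205, [32, 21, 30])]
```

Side and wrist views agree that the real tips sit about 35 mm above the reported TCP. I'll go down 16 mm, then measure again.

```bash
python3 -m handwheel '[[[0,0,0,0,0,0.004,0],[0,0,0,0,0,0.004,0],[0,0,0,0,0,0.004,0],[0,0,0,0,0,0.004,0],[0,0,0,0,0,0,0],[0,0,0,0,0,0,0],[0,0,0,0,0,0,0]]]'
cat >> h.py <<'E'
def look():
    F=[]
    for i in range(5):
        im=cams.capture('side');F.append(r.sense()['wrist_force'])
    g=im.astype(int)
    s=r.sense();print(s['time_s'],np.round(s['tcp_pos'],4),'meanF',np.mean(F,0).round(2))
    cv2.imwrite('pics/last.png',im[:,:,::-1]);return g
E
python3 - <<'E'
from h import *
g=look();print([(i,g[i,336:340].sum(1).mean().round()) for i in range(194,220)])
E
```

```text
time_s: 5.9
tcp_pos: [0.5581, -0.1058, 0.042]
ee_rot: [[0.212, -0.977, 0.0], [-0.977, -0.212, -0.0], [0.0, -0.0, -1.0]]
wrist_force: [-0.0, -0.4, 0.1]
gripper_width: 0.008
gripper_force: 0.0
6.15 [ 0.558  -0.1058  0.042 ] meanF [-0.23 -0.3   0.13]
[(194, np.float64(23.0)), (195, np.float64(23.0)), (196, np.float64(22.0)), (197, np.float64(26.0)), (198, np.float64(23.0)), (199, np.float64(25.0)), (200, np.float64(20.0)), (201, np.float64(20.0)), (202, np.float64(28.0)), (203, np.float64(24.0)), (204, np.float64(25.0)), (205, np.float64(59.0)), (206, np.float64(182.0)), (207, np.float64(192.0)), (208, np.float64(167.0)), (209, np.float64(280.0)), (210, np.float64(312.0)), (211, np.float64(320.0)), (212, np.float64(327.0)), (213, np.float64(326.0)), (214, np.float64(322.0)), (215, np.float64(318.0)), (216, np.float64(304.0)), (217, np.float64(291.0)), (218, np.float64(296.0)), (219, np.float64(333.0))]
```

```bash
python3 -m handwheel '[[[0,0,0,0,0,0.002,0],[0,0,0,0,0,0.002,0],[0,0,0,0,0,0.002,0],[0,0,0,0,0,0,0],[0,0,0,0,0,0,0],[0,0,0,0,0,0,0]]]'|head -2
python3 -c "
from h import *
look()"
python3 -m handwheel '[[[0,0,0,0,0,0.002,0],[0,0,0,0,0,0,0],[0,0,0,0,0,0,0],[0,0,0,0,0,0,0]]]'|head -2
python3 -c "
from h import *
g=look();print([(i,g[i,336:340].sum(1).mean().round()) for i in range(204,220)])"
```

```text
time_s: 6.75
tcp_pos: [0.558, -0.1058, 0.0359]
7.0 [ 0.5579 -0.1058  0.0359] meanF [-0.09 -0.32  0.11]
time_s: 7.4
tcp_pos: [0.5579, -0.1058, 0.0338]
7.65 [ 0.5579 -0.1058  0.0339] meanF [ 0.06 -0.09  0.04]
[(204, np.float64(23.0)), (205, np.float64(20.0)), (206, np.float64(24.0)), (207, np.float64(19.0)), (208, np.float64(18.0)), (209, np.float64(52.0)), (210, np.float64(307.0)), (211, np.float64(320.0)), (212, np.float64(326.0)), (213, np.float64(327.0)), (214, np.float64(323.0)), (215, np.float64(318.0)), (216, np.float64(302.0)), (217, np.float64(294.0)), (218, np.float64(297.0)), (219, np.float64(334.0))]
```

```bash
python3 -m handwheel '[[[0,0,0,0,0,0.002,0],[0,0,0,0,0,0,0],[0,0,0,0,0,0,0],[0,0,0,0,0,0,0]]]'|head -2
python3 -c "
from h import *
look()"
python3 -m handwheel '[[[0,0,0,0,0,0.001,0],[0,0,0,0,0,0.001,0],[0,0,0,0,0,0,0],[0,0,0,0,0,0,0]]]'|head -2
python3 -c "
from h import *
g=look();print([(i,g[i,336:340].sum(1).mean().round()) for i in range(206,216)])"
```

```text
time_s: 8.05
tcp_pos: [0.5579, -0.1058, 0.0318]
8.3 [ 0.5579 -0.1058  0.0319] meanF [ 0.2  -0.64 -0.06]
time_s: 8.7
tcp_pos: [0.5578, -0.1058, 0.0298]
8.95 [ 0.5579 -0.1058  0.0298] meanF [ 0.65  0.14 -0.13]
[(206, np.float64(20.0)), (207, np.float64(22.0)), (208, np.float64(24.0)), (209, np.float64(22.0)), (210, np.float64(19.0)), (211, np.float64(42.0)), (212, np.float64(305.0)), (213, np.float64(328.0)), (214, np.float64(322.0)), (215, np.float64(319.0))]
```

```bash
python3 -m handwheel '[[[0,0,0,0,0,0.002,0],[0,0,0,0,0,0,0],[0,0,0,0,0,0,0],[0,0,0,0,0,0,0]]]'|head -2
python3 -c "
from h import *
g=look();print([(i,g[i,336:340].sum(1).mean().round()) for i in range(209,216)])
cv2.imwrite('pics/s3.png',cv2.resize(cv2.imread('pics/last.png')[180:300,270:410],None,fx=5,fy=5))"
```

```text
time_s: 9.35
tcp_pos: [0.558, -0.1058, 0.028]
9.6 [ 0.558  -0.1058  0.0279] meanF [-0.63  0.09  1.79]
[(209, np.float64(20.0)), (210, np.float64(25.0)), (211, np.float64(26.0)), (212, np.float64(67.0)), (213, np.float64(322.0)), (214, np.float64(328.0)), (215, np.float64(323.0))]
```

View pics/s3.png

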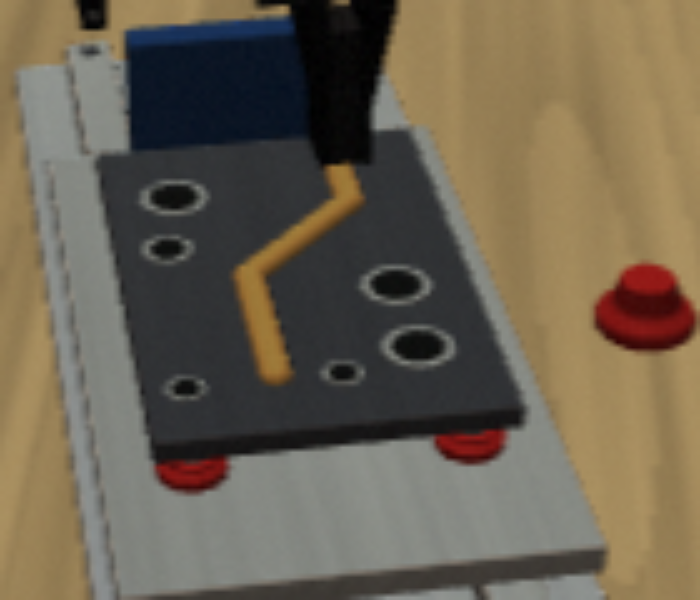

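Contact: 1.8 N, so the plate has sunk about 1.6 mm, with the tips on the bead start at crop (342,162). I'll press to about 3 N and trace the first leg.

```bash
python3 -m handwheel '[[[0,0,0,0,-0.0005,0.0015,0],[0,0,0,0,-0.0005,0.0005,0],[0,0,0,0,0,0,0],[0,0,0,-0.004,0,0,0],[0,0,0,-0.004,0,0,0],[0,0,0,-0.004,0,0,0],[0,0,0,-0.004,0,0,0],[0,0,0,-0.004,0,0,0],[0,0,0,-0.004,0,0,0],[0,0,0,-0.004,0,0,0],[0,0,0,0,0,0,0]]]'
python3 -c "
from h import *
g=look();rel([.5531,-.0776,.026])
cv2.imwrite('pics/s4.png',cv2.resize(cv2.imread('pics/last.png')[180:300,270:410],None,fx=5,fy=5))"
```

```text
time_s: 10.7
tcp_pos: [0.5529, -0.0775, 0.0259]
ee_rot: [[0.212, -0.977, 0.0], [-0.977, -0.212, 0.0], [-0.0, -0.0, -1.0]]
wrist_force: [-0.3, 0.2, 2.5]
gripper_width: 0.006
gripper_force: 1.4
10.95 [ 0.5529 -0.0777  0.0257] meanF [-0.06  2.07  3.11]
10.95 [ 0.5529 -0.0777  0.0257] F [-0.09  2.1   2.94] R [[0.211, -0.977, -0.0], [-0.977, -0.211, 0.001], [-0.001, -0.0, -1.0]]
tool-frame delta [-0.0001 -0.0002 -0.0003]
```

View pics/s4.png

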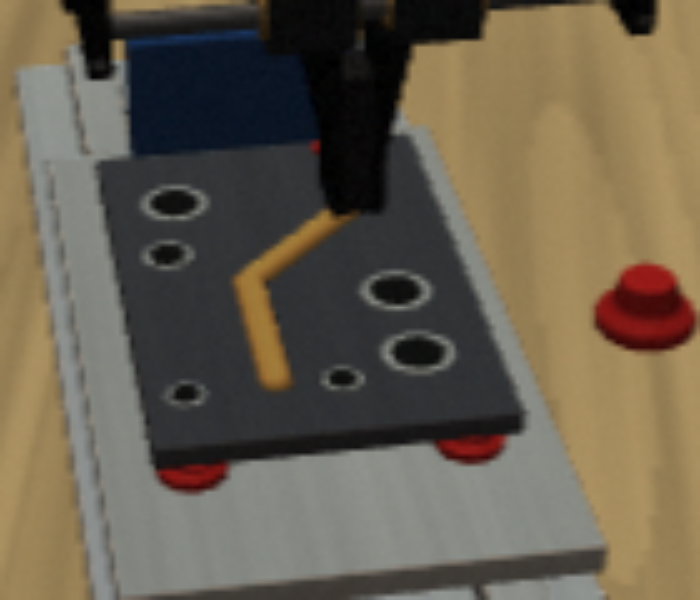

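The tips sit on the first bend at 3.1 N, with the plate sunk about 4 mm. Next are the slanting leg and the last leg.

```bash
python3 -m handwheel '[[[0,0,0,-0.0036,-0.0036,0,0],[0,0,0,-0.0036,-0.0036,0,0],[0,0,0,-0.0036,-0.0036,0,0],[0,0,0,-0.0036,-0.0036,0,0],[0,0,0,-0.0036,-0.0036,0,0],[0,0,0,-0.0036,-0.0036,0,0],[0,0,0,-0.0036,-0.0036,0,0],[0,0,0,-0.0036,-0.0036,0,0],[0,0,0,-0.0036,-0.0036,0,0],[0,0,0,-0.0036,-0.0036,0,0],[0,0,0,-0.0036,-0.0036,0,0],[0,0,0,0,0,0,0]]]'
python3 -c "
from h import *
g=look();rel([.5834,-.0305,.0257],[.5716,.0242,.0257])
cv2.imwrite('pics/s5.png',cv2.resize(cv2.imread('pics/last.png')[180:300,270:410],None,fx=5,fy=5))"
```

```text
time_s: 12.15
tcp_pos: [0.584, -0.0302, 0.0259]
ee_rot: [[0.212, -0.977, 0.001], [-0.977, -0.212, 0.001], [-0.0, -0.001, -1.0]]
wrist_force: [-0.2, 0.2, 3.6]
gripper_width: 0.004
gripper_force: 1.4
12.4 [ 0.584  -0.0305  0.0261] meanF [0.03 2.08 2.54]
12.4 [ 0.584  -0.0305  0.0261] F [-0.21  2.71  2.6 ] R [[0.212, -0.977, 0.002], [-0.977, -0.212, 0.001], [-0.0, -0.002, -1.0]]
tool-frame delta [-0.0001  0.0006  0.0004]
tool-frame delta [-0.0561  0.0005  0.0004]
```

View pics/s5.png

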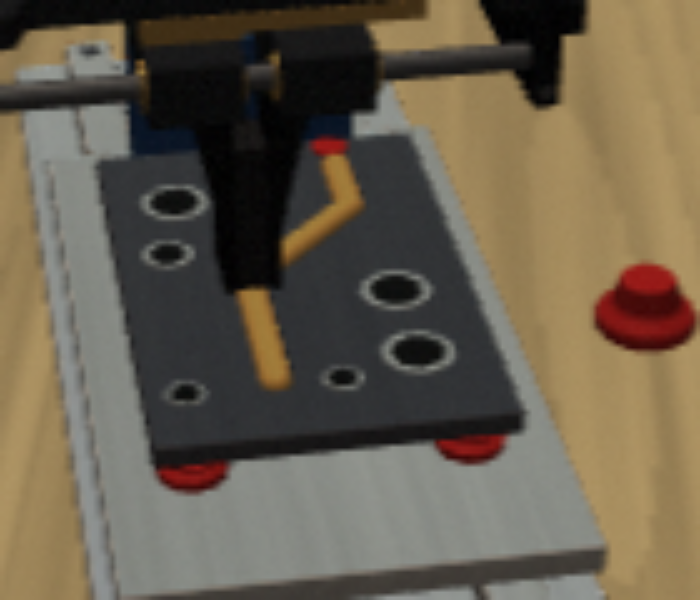

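The tips are at the second bend at 2.5 N. Now the last leg.

```bash
python3 -m handwheel '[[[0,0,0,-0.0052,0.0002,0,0],[0,0,0,-0.0052,0.0002,0,0],[0,0,0,-0.0052,0,0,0],[0,0,0,-0.0052,0,0,0],[0,0,0,-0.0052,0,0,0],[0,0,0,-0.0052,0,0,0],[0,0,0,-0.0052,0,0,0],[0,0,0,-0.0052,0,0,0],[0,0,0,-0.0052,0,0,0],[0,0,0,-0.0052,0,0,0],[0,0,0,-0.005,0,0,0],[0,0,0,0,0,0,0]]]'
python3 -c "
from h import *
g=look();rel([.5716,.0242,.0257])"
```

```text
time_s: 13.6
tcp_pos: [0.5706, 0.0253, 0.0258]
ee_rot: [[0.212, -0.977, -0.0], [-0.977, -0.212, 0.0], [-0.0, 0.0, -1.0]]
wrist_force: [-0.6, 1.1, 3.6]
gripper_width: 0.002
gripper_force: 1.5
13.85 [0.5707 0.025  0.0258] meanF [-0.39  2.01  3.01]
13.85 [0.5707 0.025  0.0258] F [-1.22  1.39  2.21] R [[0.211, -0.977, -0.0], [-0.977, -0.211, 0.001], [-0.001, -0.0, -1.0]]
tool-frame delta [ 0.0009 -0.0007  0.0001]
```

```bash
python3 -m handwheel '[[[0,0,0,0,0,-0.015,0],[0,0,0,0,0,-0.03,0],[0,0,0,0,0,-0.035,0],[0,0,0,0.03,0.003,0,0],[0,0,0,0.035,0.003,0,0],[0,0,0,0.04,0.003,0,0],[0,0,0,0.04,0.003,0,0],[0,0,0,0.035,0.003,0,0],[0,0,0,0.026,0,0,0],[0,0,0,0,0,0,0],[0,0,0,0,0,0,0],[0,0,0,0,0,0,0]]]'
python3 -c "
from h import *
cv2.imwrite('pics/w6.png',cams.capture('wrist')[:,:,::-1]);
rel([.5994,-.1794,.0235])
im=cv2.imread('pics/w6.png');H=cv2.cvtColor(im,cv2.COLOR_BGR2HSV).astype(int)
m=(H[...,0]>100)&(H[...,0]<125)&(H[...,1]>150)&(H[...,2]>60);b=big(m);print(b.min(0),b.max(0),len(b))
lo,hi=b.min(0),b.max(0);print(wcast([(lo[0],lo[1]),(hi[0],lo[1]),((lo[0]+hi[0])/2,lo[1])],.089))
cv2.imwrite('pics/s6.png',cams.capture('side')[140:300,220:460,::-1].repeat(3,0).repeat(3,1))
"
```

```text
time_s: 15.05
tcp_pos: [0.5992, -0.1794, 0.1053]
ee_rot: [[0.212, -0.977, -0.001], [-0.977, -0.212, 0.0], [-0.001, 0.001, -1.0]]
wrist_force: [-0.5, 0.1, 0.4]
gripper_width: 0.002
gripper_force: 0.0
15.1 [ 0.5994 -0.1791  0.1056] F [-0.84 -0.03 -0.1 ] R [[0.213, -0.977, -0.001], [-0.977, -0.213, 0.0], [-0.0, 0.001, -1.0]]
tool-frame delta [ 0.0003 -0.      0.0821]
[341 266] [343 267] 4
[[ 0.58846916 -0.17397776]
 [ 0.58724939 -0.17423874]
 [ 0.58785936 -0.17410828]]
```

View pics/w6.png

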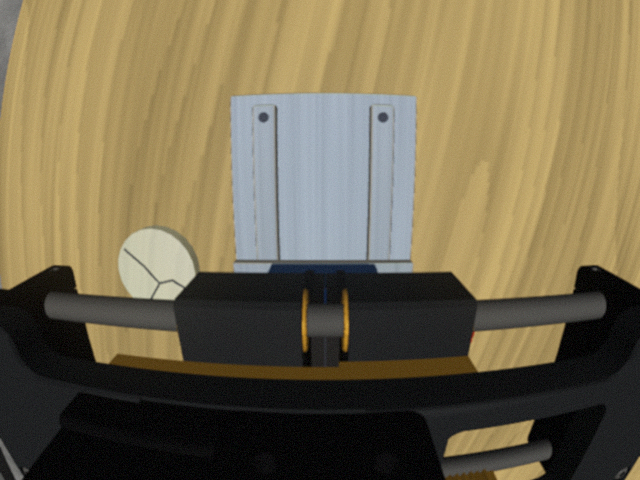

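The wrist view shows the carrier's rear edge at v≈261 and the blue block spanning u 270–378, centred on the fingers at u≈325.

```bash
python3 -c "
from h import *
w=wcast([(323,260)],.04);print(w);rel([w[0,0],w[0,1],.0235])"
```

```text
[[ 0.59717184 -0.15926998]]
15.15 [ 0.5995 -0.179   0.1058] F [-0.73  0.75  1.23] R [[0.213, -0.977, -0.0], [-0.977, -0.213, 0.0], [-0.0, 0.0, -1.0]]
tool-frame delta [-0.0198 -0.0019  0.0823]
```

```bash
python3 -m handwheel '[[[0,0,0,0.006,-0.001,0,0],[0,0,0,0,0,0.02,0],[0,0,0,0,0,0.025,0],[0,0,0,0,0,0.022,0],[0,0,0,0,0,0.015,0],[0,0,0,0,0,0,0],[0,0,0,-0.005,0,0,0],[0,0,0,-0.005,0,0,0],[0,0,0,-0.003,0,0,0],[0,0,0,-0.003,0,0,0],[0,0,0,-0.003,0,0,0],[0,0,0,0,0,0,0]]]'
python3 -c "
from h import *
look()"
```

```text
time_s: 16.35
tcp_pos: [0.5986, -0.1674, 0.0247]
ee_rot: [[0.212, -0.977, 0.002], [-0.977, -0.212, -0.001], [0.001, -0.001, -1.0]]
wrist_force: [0.7, -1.0, 2.1]
gripper_width: 0.005
gripper_force: 1.1
16.6 [ 0.5985 -0.1674  0.0242] meanF [ 0.69 -2.14  1.42]
```

```bash
python3 -m handwheel '[[[0,0,0,-0.004,0,0,0],[0,0,0,-0.007,0,0,0],[0,0,0,-0.01,0,0,0],[0,0,0,-0.01,0,0,0],[0,0,0,-0.01,0,0,0],[0,0,0,-0.01,0,0,0],[0,0,0,-0.01,0,0,0],[0,0,0,-0.01,0,0,0],[0,0,0,-0.01,0,0,0],[0,0,0,-0.01,0,0,0],[0,0,0,-0.01,0,0,0],[0,0,0,-0.005,0,0,0]]]'
python3 -c "
from h import *
look()
cv2.imwrite('pics/s7.png',cv2.imread('pics/last.png')[100:420,160:540])"
```

```text
time_s: 17.8
tcp_pos: [0.576, -0.0635, 0.0241]
ee_rot: [[0.212, -0.977, 0.001], [-0.977, -0.212, -0.001], [0.001, -0.001, -1.0]]
wrist_force: [1.3, -5.4, 1.2]
gripper_width: 0.01
gripper_force: 2.7
18.05 [ 0.5746 -0.0633  0.0232] meanF [-0.   -0.17 -0.15]
```

View pics/s7.png

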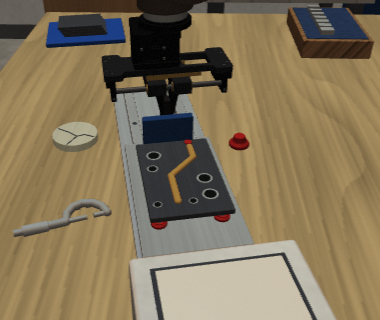

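The carrier is following, and its front is nearing the light box. I'll continue with smaller rows and force checks.

```bash
python3 -m handwheel '[[[0,0,0,-0.005,0,0,0],[0,0,0,-0.005,0,0,0],[0,0,0,-0.005,0,0,0],[0,0,0,-0.005,0,0,0]]]' | sed -n '2p;4,5p'
python3 -m handwheel '[[[0,0,0,-0.005,0,0,0],[0,0,0,-0.005,0,0,0],[0,0,0,-0.005,0,0,0],[0,0,0,-0.005,0,0,0]]]'| sed -n '2p;4,5p'
python3 -c "
from h import *
g=look()
import sys
a=cast([(0,0)],'side',.089)
im=cv2.imread('pics/last.png');H=cv2.cvtColor(im,cv2.COLOR_BGR2HSV).astype(int)
m=(H[...,0]>8)&(H[...,0]<25)&(H[...,1]>150)&(H[...,2]>90);m[:200]=0;m[:,:300]=0;m[:,400:]=0;m[330:]=0
"
```

```text
tcp_pos: [0.5708, -0.045, 0.0233]
wrist_force: [0.8, -5.3, -2.5]
gripper_width: 0.006
tcp_pos: [0.5666, -0.0255, 0.0233]
wrist_force: [1.8, -5.8, -1.8]
gripper_width: 0.008
19.1 [ 0.5667 -0.0244  0.0236] meanF [-0.52 -0.4  -0.28]
```

```bash
python3 -m handwheel '[[[0,0,0,-0.004,0,0,0],[0,0,0,-0.004,0,0,0],[0,0,0,-0.004,0,0,0]]]' | sed -n '2p;4p'
python3 -m handwheel '[[[0,0,0,-0.004,0,0,0],[0,0,0,-0.004,0,0,0],[0,0,0,0,0,0,0]]]'| sed -n '2p;4p'
python3 -c "
from h import *
g=look()"
```

```text
tcp_pos: [0.5652, -0.0175, 0.0238]
wrist_force: [10.8, -35.4, -8.6]
tcp_pos: [0.5652, -0.0176, 0.0239]
wrist_force: [17.2, -53.3, -11.4]
19.95 [ 0.5652 -0.0176  0.0238] meanF [ 16.72 -51.66 -12.14]
```

It hit a hard stop, with force rising sharply and no further movement. I'll back off and move clear.

```bash
python3 -m handwheel '[[[0,0,0,0.006,0,0,0],[0,0,0,0.006,0,0,0],[0,0,0,0.01,0,0,0],[0,0,0,0.02,0,0,0],[0,0,0,0.02,0,0,0],[0,0,0,0.02,0,-0.03,0],[0,0,0,0.02,0,-0.04,0],[0,0,0,0.02,0,-0.04,0],[0,0,0,0.02,0,-0.04,0],[0,0,0,0,0,0,0],[0,0,0,0,0,0,0],[0,0,0,0,0,0,0]]]'
python3 -c "
from h import *
g=look()
cv2.imwrite('pics/t8.png',cams.capture('top')[:,:,::-1])"
```

```text
time_s: 21.15
tcp_pos: [0.592, -0.1428, 0.1726]
ee_rot: [[0.212, -0.977, -0.002], [-0.977, -0.212, 0.001], [-0.001, 0.002, -1.0]]
wrist_force: [0.5, -0.6, -0.7]
gripper_width: 0.007
gripper_force: 0.0
21.4 [ 0.5925 -0.1431  0.1728] meanF [ 0.1  -0.19  0.23]
```

View pics/last.png

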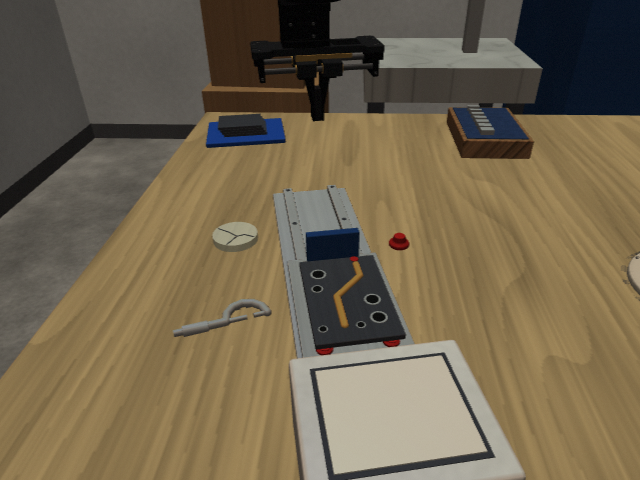

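```bash
python3 -c "
from h import *
def dot(f):
    H=cv2.cvtColor(cv2.imread(f),cv2.COLOR_BGR2HSV).astype(int);m=((H[...,0]<6)|(H[...,0]>174))&(H[...,1]>150);m[:,375:]=0;m[:190]=0;m[300:]=0;m[:,325:]&=True
    b=big(m);print(b.mean(0),len(b));return cast([b.mean(0)],'side',.064)[0]*1000
ey=np.array([-.2113,.9774]);a=dot('pics/side0.png');b=dot('pics/last.png');print(a,b,(b-a)@ey)
for f in('pics/top0.png','pics/t8.png'):
    H=cv2.cvtColor(cv2.imread(f),cv2.COLOR_BGR2HSV).astype(int);m=(H[...,0]>8)&(H[...,0]<25)&(H[...,1]>150)&(H[...,2]>110)
    H2=((H[...,0]<6)|(H[...,0]>174))&(H[...,1]>150);n,l,s,c=cv2.connectedComponentsWithStats(H2.astype(np.uint8))
    for i in range(1,n):
        if s[i,4]>20: print(f,c[i],s[i,4],cast([c[i]],'top',.064)[0]*1000)
"
```

```text
[307.93670886 273.84810127] 79
[353.6        258.17142857] 35
[594.07003383  72.14190077] [530.57266562  31.24819148] -26.552517551112942
pics/top0.png [385.  225.5] 48 [ 560.84810523 -115.77616056]
pics/top0.png [382.91383812 308.25065274] 383 [446.27963494 -92.03490984]
```

The side view shows the carrier home at the light box, with the red dot at (354,258), about 150 mm on from its start. The arm is clear, and the loose items are where they were.

```bash
python3 -c "
from station import r
print(r.finish_job())"
```

```text
the job is handed in; nothing more can be done
None
```

I traced the bead end to end at about 3 N with the plate sinking about 4 mm (it bottoms at 12 mm), pushed the carrier onto its hard stop at the light box (push force peaked near 57 N), moved the arm clear and handed the job in at about 21.5 s; no verdict came back.

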